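# Fetch the stamp pad from the blocked drawer

### The arm

A 6-joint arm with a two-finger parallel gripper is mounted at the origin on a cart in front of the work surface, level with it; the furniture and walls round the work are solid. World frame = base frame: x ahead of the robot, y to its left, z up, the work surface at z = 0. Lengths are in m, angles in rad, forces in N, time in s.
With the tool pointing down it reaches from about 0.2 to 0.875 m from the base axis. Payload 3.4 kg.
Tool frame: the origin (TCP) lies between the finger pads; the fingertips stand 25 mm ahead of it and the grasp point (between the pads) lies 6 mm ahead of it (r.nose_length is the z of the fingertips in the tool frame, in m); z points along the fingers, y is the line along which they close (so a half turn about z gives the same grasp; the last joint's range is limited). The gripper opens to 94 mm and grips with 3 to 60 N. Pads are 16 mm wide; open, the fingers measure 119 mm over their backs; the gripper's body (75 mm by 177 mm) begins 78 mm behind the grasp point.
Start: joints at [-1.223, 0.276, 1.505, -0, 1.361, -0.121], TCP at [0.26, -0.513, 0.23] pointing down, gripper open.
Joint ranges: [-2.89, 2.89], [-0.75, 2.08], [0.22, 2.7], [-1.18, 4.32], [0.11, 2.71], [-2.7, 2.7]. Speed limits (rad/s): [2.57, 2.57, 3.14, 3.14, 3.14, 3.14].

### API

Orientations are given as a unit quaternion [w, x, y, z].
In Python, from plant import r, gripper_to, inverse_kinematics, vision, models, telemetry gives the robot as it stands. Calls block until the motion is done:
- r.move_to(position, orientation): joint-space move of the TCP to a pose.
- r.move_l(position, rot=None, vel=0.15, guard=None): straight line of the TCP; rot=None keeps the orientation; vel is the mean speed in m/s. With guard (N) it stops when the force on the tool has changed by that much, and returns True; else False.
- r.movej(angles): joint-space move.
- gripper_to(opening, f_grip=None): finger opening in m; f_grip is the grip in N (None keeps the last); returns when the fingers have stopped.
- r.hold(seconds).
- inverse_kinematics(position, orientation): joint angles nearest the present ones, or None.
- vision.snapshot(name): name is "side" or "top"; returns the picture (384x512x3 uint8, red, green, blue); there is no depth.
- vision.get_calibration(name): a dict with "fx", "fy", "cx", "cy" (pixels), "position" and "orientation" of the camera in the world. Camera axes: x right, y down, z forward; pixel columns grow to the right and rows downward; lengths in m; the calibration is good to about 2 mm. A picture is of the moment at which its call begins. get_calibration takes no time and is no camera call.
A pose or a line that the arm cannot do raises r.PlanningError and nothing moves.
- r.sign_off(): hands the job in; it is judged then, once.
Trained networks look in the newest picture that a camera, given by its name, has taken for a name from the list of things; names that differ only in an ending like _2 or _b are one class to them, and where a whole thing is asked for, a point or a joint stands for the part that bears it (a point fixed in the world has none). Each returns a list of dicts, best first, with "score" (0 to 1); they miss things now and then, are a little off and sometimes report something else, mostly with a low value. They report only what shows in the picture. A call takes as long as a camera call. They do not tell look-alikes from the thing itself.
- models.boxes_of(thing, camera): "at" ([x, y, z] in m, in world coordinates, good to about 4 mm: the middle of the surface that is visible of it).
- models.regions_of(thing, camera): "pixels" (384x512 bool, what is visible of it).
- models.mark_of(thing, camera): "at" ([x, y, z] in m, in world coordinates, good to about 4 mm: a listed point, or the origin of a listed thing).
Readings, each from a call of its own:
- telemetry.current_t(): time.
- telemetry.current_joints(): joint angles.
- telemetry.current_dq(): joint speeds.
- telemetry.current_joint_efforts(): joint torques, N m.
- telemetry.current_ee_pos(): TCP position.
- telemetry.current_tool_rot(): TCP orientation.
- telemetry.current_wrist_force(): force on the tool from outside, world axes, zero at the start.
- telemetry.current_torque(): the same for the moment, N m.
- telemetry.current_opening(): finger opening in m.
- telemetry.current_finger_force(): force on a finger pad.
Only numpy, scipy, OpenCV 4.12 (cv2) and the standard library are available. Lean on these libraries where they do the work, as an engineer would, in place of code of your own. Each camera call takes 0.05 s, during which the arm holds its last target. There are 200 camera calls.

### The job

I have letters to stamp, but the stamp pad is in the drawer of the small wooden chest, which stands ajar and cannot open because the ink bottle and the stapler are in its way. Stand both of them on the tray for now, pull the drawer right out, and lay the pad flat in the empty bay of the stamp dock, without upsetting the rubber stamp beside it. Then push the drawer fully shut and put the bottle and the stapler back exactly where each one stood, upright, the stapler again lying along the drawer front.

Things in the scene. Friction and masses are not known exactly. Their poses are not given: they have to be found in the camera images.
- ink_bottle: Square dark-blue ink bottle with a pale label and a round black cap; loose, 0.10 to 0.20 kg. Glass body 51 x 51 mm and 42 mm high, above it the fixed cap, 36 mm across, up to 62 mm. Origin at the centre of its underside, z up, x and y square to the body's faces. It stands on the desk in front of the drawer, left or right of the knob (another one far back on the desk is not meant).
- stapler: Red and black desk stapler, loose, 0.19 to 0.31 kg, closed (its jaw does not move). 38 mm wide (x) and 150 mm long (y); the base is 7 mm high, the upper arm is 24 mm wide from z = 25 to 52 mm. Origin at the centre of the underside. It lies on the desk in front of the drawer along the drawer front, on the other side of the knob from the bottle (another stapler far back on the desk is not meant).
- ink_pad: Flat green and black stamp pad tin, closed, loose, 70 g: 62 mm (x) x 92 mm (y) x 18 mm high. Origin at the centre of its underside. It lies in the drawer with its long axis along the drawer's travel; at the start only its front part shows. The drawer carries it along.
- rubber_stamp: Rubber stamp with a turned dark red handle on a pale wooden foot 28 x 56 mm, 67 mm high. Stands loose in the smaller bay of the stamp dock and must stay there. Origin at the centre of its underside.
- chest: Low wooden chest with one drawer and brass corner plates, fixed for the run: 196 mm deep (x), 246 mm wide (y), 72 mm high. Origin at the centre of its underside; its front, where the drawer comes out, faces its -x (towards the robot). The front edge of its top board is at x = -99 mm. A glass paperweight and an eraser are fixed on the top, towards the rear.
- drawer (a joint): How far the drawer stands out, in m: 0 fully shut, 0.130 its stop; it slides along the chest's -x with about 1 N of friction and stays where it is left. At value d the outer face of its front is at x = -110 mm - d in the chest's frame (front 14 mm thick, z = 12 to 61 mm). Inside: 168 mm long from just behind the front, 200 mm wide, lined floor at z = 14 mm, side walls up to z = 46 mm.
- drawer_knob (a point): Middle of the round brass knob in the centre of the drawer front, moving with the drawer: 40 mm above the desk, 16 mm in front of the drawer face. Knob 20 mm across with a 12 mm stem; its end is 24 mm in front of the face. Axes as the chest's.
- stamp_dock: Dark wooden stamp dock with pale round rails, fixed for the run: 88 mm (x) x 166 mm (y), rail tops 11.5 mm high. Two bays along its y: the larger, empty one for the pad on its -y side, the smaller one with the rubber stamp on its +y side (centre at y = +55 mm). Origin at the centre of the underside.
- pad_bay (a point): Centre of the floor of the dock's empty pad bay, 5 mm above the desk; axes as the dock's. The bay is 72 mm (x) x 102 mm (y), so the pad fits with 5 mm to spare on every side when its long (y) axis is along the dock's y; the rails round it rise 6.5 mm above the bay's floor.
- tray: Shallow dark metal tray with a blue felt lining, fixed for the run: 153 mm (x) x 207 mm (y), floor 4 mm above the desk, rolled rim 12 mm high, inside 141 x 195 mm, so the stapler lies flat only along its y. Origin at the centre of the underside. Tray and dock stand left and right of the chest, either way round.
There are look-alikes about, which are no part of the job. Leave any pink or purple look-alike of the ink_bottle alone. Of the things like the ink_pad, leave any that is turquoise; of the rest the larger one is meant.

How it is judged:
By the outcome, as a careful person would: the job done as asked, in the order asked, and still so for the second after the job is handed in, with the robot touching nothing.
It also fails if it takes over 144 s, if anything falls off the work surface, if the arm or the gripper's body presses on something with over 40 N, if the wrist force passes 120 N, or if a joint passes its speed limit or range.

## Working session

There is one attempt and no reset: what is moved stays moved. The work goes in short steps, each a Python script; the robot and the scene stay as the last script left them, time stands still between calls to the robot, and variables do not carry over. Pictures are saved under pics/ and viewed, at most 14 in all, crops included, and the job is handed in when it is done.

```bash
ls; mkdir -p pics; python3 - <<'E'
from plant import r, vision, models, telemetry
import cv2, numpy as np
for c in ("side","top"):
    im=vision.snapshot(c); cv2.imwrite(f"pics/{c}0.png",im[:,:,::-1])
    k=vision.get_calibration(c); print(c,{a:np.round(b,3).tolist() for a,b in k.items()})
    for t in ["ink_bottle","stapler","ink_pad","rubber_stamp","chest","drawer_knob","stamp_dock","pad_bay","tray"]:
        print(t,[(np.round(d["at"],3).tolist(),round(d["score"],2)) for d in models.mark_of(t,c)])
print(telemetry.current_t())
E
```

```text
pics
side {'fx': 407.529, 'fy': 407.529, 'cx': 252.333, 'cy': 191.245, 'position': [0.139, -0.85, 0.579], 'orientation': [-0.495, 0.842, -0.186, 0.105]}
ink_bottle []
stapler [([0.513, -0.04, -0.001], 0.78)]
ink_pad [([0.389, -0.129, -0.001], 0.87), ([0.637, 0.048, 0.017], 0.69), ([0.627, -0.158, 0.0], 0.58)]
rubber_stamp []
chest [([0.724, 0.048, 0.003], 0.78)]
drawer_knob [([0.544, 0.028, 0.038], 0.63)]
stamp_dock []
pad_bay [([0.506, -0.339, 0.007], 0.72)]
tray []
top {'fx': 351.405, 'fy': 351.405, 'cx': 257.28, 'cy': 192.038, 'position': [0.352, -0.001, 1.059], 'orientation': [-0.07, 0.708, -0.699, 0.066]}
ink_bottle [([0.493, 0.083, -0.008], 0.91), ([0.36, 0.063, -0.004], 0.8), ([0.408, 0.154, -0.001], 0.68)]
stapler [([0.512, -0.044, 0.002], 0.94)]
ink_pad [([0.62, -0.158, 0.002], 0.79), ([0.639, 0.045, 0.016], 0.73), ([0.39, -0.132, 0.002], 0.69)]
rubber_stamp [([0.488, -0.264, 0.009], 0.74)]
chest [([0.724, 0.048, 0.002], 0.73)]
drawer_knob [([0.55, 0.021, 0.041], 0.89)]
stamp_dock [([0.504, -0.316, -0.004], 0.77)]
pad_bay [([0.506, -0.345, 0.003], 0.89)]
tray [([0.516, 0.319, 0.001], 0.76)]
1.0
```

View pics/side0.png

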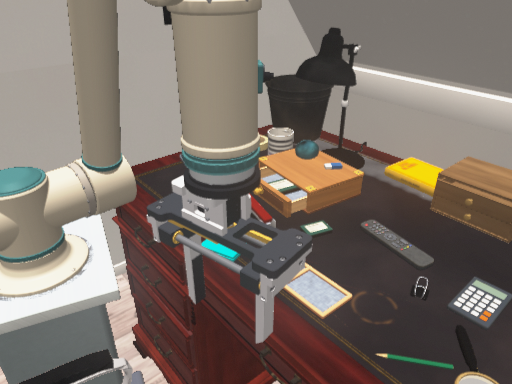

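View pics/top0.png

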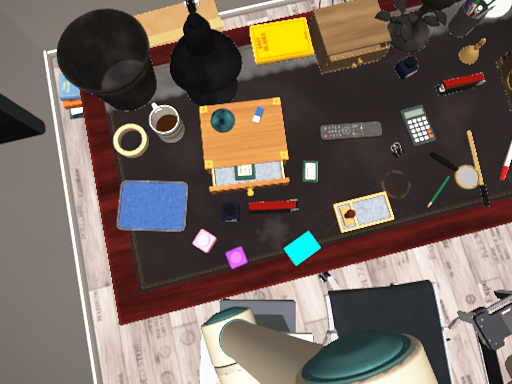

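Top view: the dark-blue bottle is at (231,211), with pink and purple look-alikes at (204,240) and (236,257). The stapler is at (273,206), with another far off at (461,84). There are three pads: turquoise at (302,248), a small green one on the desk at (311,170), and one in the drawer at (245,172). The tray is at (152,205), the dock at (364,212) and the knob at (250,190). The gripper blocks the side view, so I'll move the arm away and take enlarged crops.

```bash
cat > h.py <<'E'
from plant import r, gripper_to, inverse_kinematics, vision, models, telemetry
import cv2, numpy as np
from scipy.spatial.transform import Rotation as R
def cam(c):
    k=vision.get_calibration(c); q=k["orientation"]
    return k,R.from_quat([q[1],q[2],q[3],q[0]]).as_matrix(),np.array(k["position"])
def unproj(c,px,z):
    k,M,p=cam(c); px=np.atleast_2d(px).astype(float)
    d=np.c_[(px[:,0]-k["cx"])/k["fx"],(px[:,1]-k["cy"])/k["fy"],np.ones(len(px))]@M.T
    return p+d*((z-p[2])/d[:,2])[:,None]
def proj(c,P):
    k,M,p=cam(c); q=(np.atleast_2d(P)-p)@M
    return np.c_[k["cx"]+k["fx"]*q[:,0]/q[:,2],k["cy"]+k["fy"]*q[:,1]/q[:,2]]
def tri(pt,ps):
    """two-view triangulation: top pixel, side pixel -> point, miss distance"""
    a,b=cam("top")[2],cam("side")[2]; u=unproj("top",pt,0)[0]-a; v=unproj("side",ps,0)[0]-b
    s=np.linalg.lstsq(np.c_[u,-v],b-a,rcond=None)[0]; A,B=a+s[0]*u,b+s[1]*v
    return (A+B)/2,np.linalg.norm(A-B)
def rect(c,mask,z):
    """min-area rectangle of a mask laid on plane z: centre, sides, angle of long side"""
    n=np.argwhere(mask)[:,::-1]; h=cv2.convexHull(n.astype(np.int32))[:,0]
    P=unproj(c,h,z)[:,:2].astype(np.float32)*1000
    (x,y),(w,l),a=cv2.minAreaRect(P)
    if w>l: w,l,a=l,w,a-90
    return np.round([x/1000,y/1000],4),np.round([w,l],1),round((a+90+90)%180-90,2)  # deg of long side from x
def down(yaw):
    """tool down, closing line (tool y) at angle yaw from world x... tool x at yaw-90"""
    m=np.array([[np.sin(yaw),np.cos(yaw),0],[-np.cos(yaw),np.sin(yaw),0],[0,0,-1]])
    # columns: x=(sin,-cos,0), y=(cos,sin,0), z=x×y
    x=np.array([np.sin(yaw),-np.cos(yaw),0]);y=np.array([np.cos(yaw),np.sin(yaw),0])
    z=np.cross(x,y)
    if z[2]>0: x=-x; z=-z
    q=R.from_matrix(np.c_[x,y,z]).as_quat(); return np.array([q[3],q[0],q[1],q[2]])
E
python3 - <<'E'
from h import *
print(telemetry.current_tool_rot(),down(0),down(np.pi/2))
r.movej([1.2,-0.3,1.5,0,1.5,0])
print(telemetry.current_ee_pos(),telemetry.current_t())
s=vision.snapshot("side");t=vision.snapshot("top")
cv2.imwrite("pics/side1.png",cv2.resize(s[100:330,150:450],None,fx=2.6,fy=2.6,interpolation=2)[:,:,::-1])
cv2.imwrite("pics/top1.png",cv2.resize(t[90:270,110:400],None,fx=2.7,fy=2.7,interpolation=2)[:,:,::-1])
np.save("s.npy",s);np.save("t.npy",t)
hz=dict(ink_bottle=.042,stapler=.05,ink_pad=.032,rubber_stamp=.06,chest=.072,drawer=.061,stamp_dock=.0115,tray=.012)
for c in ("top","side"):
    for n,z in hz.items():
        for d in models.regions_of(n,c):
            if d["score"]<.3: continue
            m=d["pixels"]; print(c,n,round(d["score"],2),m.sum(),np.argwhere(m).mean(0)[::-1].round(),*rect(c,m,z))
E
```

```text
[5.82498839e-05 9.72646886e-01 2.32288680e-01 1.49727069e-05] [0.         0.70710678 0.70710678 0.        ] [0.000000e+00 3.061617e-17 1.000000e+00 0.000000e+00]
[0.07511083 0.38353943 0.50406428] 4.3417
top ink_bottle 0.72 1607 [249. 179.] [0.5867 0.0305] [ 95.3 236. ] -82.11
top ink_bottle 0.64 357 [204. 241.] [0.4052 0.1561] [53.2 58. ] 58.25
top ink_bottle 0.63 347 [231. 212.] [0.4897 0.0812] [52.7 56.2] 1.29
top ink_bottle 0.62 317 [237. 257.] [0.3614 0.0616] [50.9 51. ] -66.82
top stapler 0.73 612 [273. 207.] [ 0.5058 -0.0425] [ 36.5 143.5] -86.23
top stapler 0.53 168 [348. 216.] [ 0.4826 -0.2565] [37.4 46.4] 0.73
top ink_pad 0.92 642 [302. 248.] [ 0.3901 -0.1263] [60.9 89.6] -54.31
top ink_pad 0.61 319 [244. 172.] [0.6138 0.0455] [47.8 64.2] -83.97
top ink_pad 0.59 323 [310. 172.] [ 0.6183 -0.1526] [42.3 65.9] -0.68
top rubber_stamp 0.58 219 [347. 216.] [ 0.4832 -0.2556] [41.2 53.7] 16.68
top chest 0.83 6712 [244. 144.] [0.6802 0.0441] [245.8 284.6] 7.85
top drawer 0.71 1504 [249. 179.] [0.5836 0.029 ] [ 90.9 228.6] -81.94
top stamp_dock 0.84 1420 [366. 211.] [ 0.5005 -0.3131]
[... 251 characters left out ...]
0.7 507 [186. 205.] [0.3558 0.0375] [ 61.4 138.4] 74.89
side stapler 0.79 816 [256. 214.] [ 0.491  -0.0801] [ 57.5 201.2] 89.1
side ink_pad 0.83 421 [315. 229.] [ 0.6033 -0.1869] [62.5 71.6] -1.86
side ink_pad 0.8 298 [283. 186.] [0.6355 0.0315] [59.8 88.8] -83.0
side ink_pad 0.62 860 [223. 247.] [ 0.3815 -0.1582] [75.1 97.5] -54.01
side rubber_stamp 0.86 471 [288. 263.] [ 0.4732 -0.2978] [ 46.2 111. ] 47.74
side chest 0.83 5630 [304. 179.] [0.6824 0.0179] [344.3 365.3] -82.83
side drawer 0.95 1677 [272. 191.] [ 0.5779 -0.0053] [118.3 292.7] -82.94
side stamp_dock 0.68 2327 [312. 289.] [ 0.4986 -0.3227] [ 94.6 169.6] -75.23
side tray 0.62 1322 [210. 164.] [0.508  0.3059] [156.5 227.8] -89.85
```

View pics/side1.png

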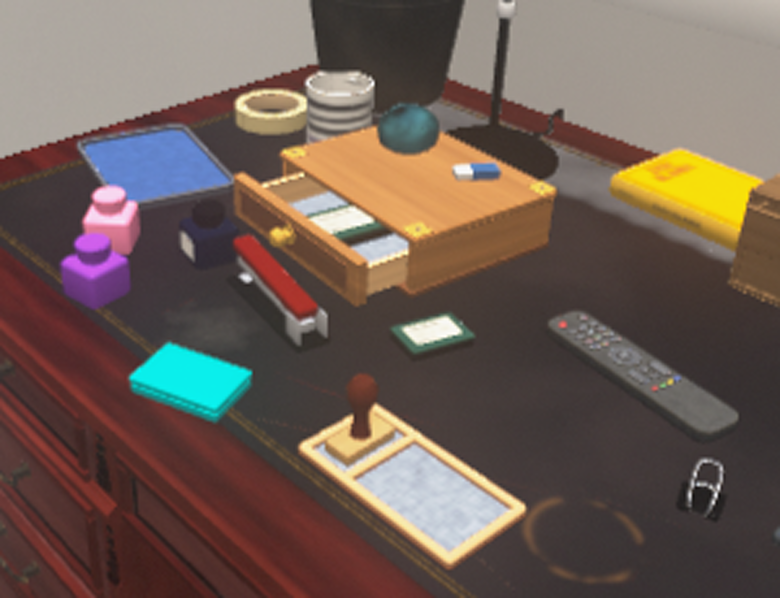

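View pics/top1.png

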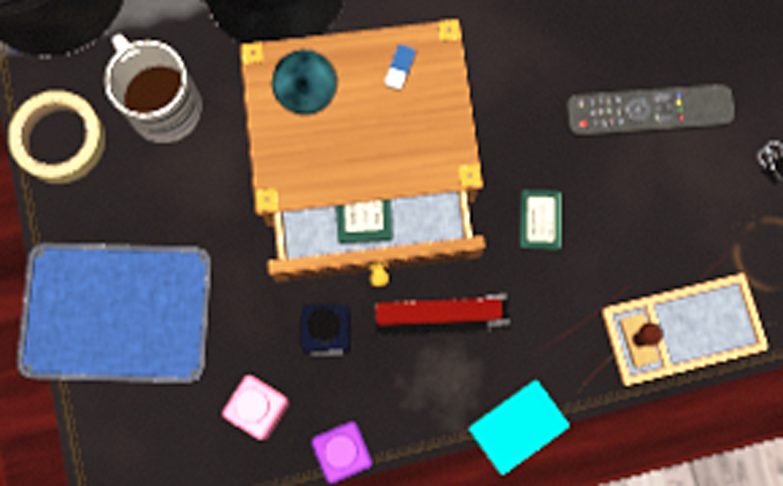

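The side and top crops confirm the look-alikes. The dark-blue bottle with the pale label, at side crop (208,238), stands left of the knob. The red stapler (280,290) is right of it. The pad in the drawer (340,220) is wider than the green one on the desk, which measures 42x66 mm at (432,333), and the turquoise one is excluded, so I want the drawer pad. Next I'll refine the poses by fitting silhouettes in both views.

```bash
cat >> h.py <<'E'
from scipy.optimize import minimize
def box(x0,x1,y0,y1,z0,z1): return np.array([[x,y,z] for x in(x0,x1) for y in(y0,y1) for z in(z0,z1)])
_a=np.linspace(0,2*np.pi,24,endpoint=False)
_cyl=lambda rad,z0,z1: np.vstack([np.c_[rad*np.cos(_a),rad*np.sin(_a),np.full(24,z)] for z in(z0,z1)])
M=dict(ink_bottle=[box(-.0255,.0255,-.0255,.0255,0,.042),_cyl(.018,.042,.062)],
 stapler=[box(-.019,.019,-.075,.075,0,.007),box(-.012,.012,-.075,.075,.025,.052)],
 ink_pad=[box(-.031,.031,-.046,.046,0,.018)],
 stamp_dock=[box(-.044,.044,-.083,.083,0,.0115)],tray=[box(-.0765,.0765,-.1035,.1035,0,.012)])
def world(L,p):
    c,s=np.cos(p[3]),np.sin(p[3]); return L@np.array([[c,s,0],[-s,c,0],[0,0,1]])+np.array(p[:3])
def render(c,parts,p,S=4):
    im=np.zeros((384*S,512*S),np.uint8)
    for L in parts:
        q=(proj(c,world(L,p))+.5)*S-.5
        cv2.fillConvexPoly(im,cv2.convexHull(np.round(q).astype(np.int32)),1)
    return im
def fit(name,p0,cams=("top","side"),freez=False,masks=None):
    """silhouette fit of x,y,z,yaw to the network's masks in the newest pictures"""
    big=[]
    for c in cams:
        if masks: m=masks[c]
        else:
            pc=proj(c,[[p0[0],p0[1],p0[2]+.02]])[0]; ds=[d["pixels"] for d in models.regions_of(name,c) if d["score"]>.3]
            pr=render(c,M[name],p0,1).astype(bool)
            if not ds: print(name,c,"none"); continue
            m=max(ds,key=lambda k:(k&pr).sum()/(k|pr).sum())
        big.append((c,cv2.resize(m.astype(np.uint8),None,fx=4,fy=4,interpolation=0)))
    def f(v):
        p=[v[0],v[1],v[2] if freez else p0[2],v[3]/5]; e=0
        for c,m in big:
            q=render(c,M[name],p); e+=1-(m&q).sum()/(m|q).sum()
        return e/len(big)
    x0=np.array([p0[0],p0[1],p0[2],p0[3]*5]); sim=np.vstack([x0]+[x0+.012*np.eye(4)[i]*(15 if i==3 else 1) for i in range(4)])
    o=minimize(f,x0,method="Nelder-Mead",options=dict(initial_simplex=sim,xatol=2e-4,fatol=1e-4,maxiter=250))
    v=o.x; return np.array([v[0],v[1],v[2] if freez else p0[2],v[3]/5]),1-o.fun
E
python3 - <<'E'
from h import *
g=dict(ink_bottle=(.49,.083,0,.07),stapler=(.51,-.042,0,.07),stamp_dock=(.502,-.314,0,.257),tray=(.514,.32,0,.01))
for n,p in g.items():
    for cs,fz in ((("top","side"),False),(("top","side"),True),(("top",),False),(("side",),False)):
        q,i=fit(n,p,cs,fz); print(n,cs,np.round(q[:3]*1000,1),np.degrees(q[3]).round(2),"iou",round(i,3))
u=np.array([[267,200],[471,176],[252,52],[449,30]])/2.7+[110,90]
print("plates",unproj("top",u,.072).round(4).tolist())
for a in ("drawer_knob","pad_bay","chest"):
    for c in("top","side"): print(a,c,[(np.round(d["at"],4).tolist(),round(d["score"],2)) for d in models.mark_of(a,c)])
# knob & bottle cap heights by triangulation from crop pixels
k=tri(np.array([379,275])/2.7+[110,90],np.array([281,236])/2.6+[150,100]);print("knob",k)
k=tri(np.array([322,325])/2.7+[110,90],np.array([209,207])/2.6+[150,100]);print("cap top",k)
print(telemetry.current_t())
E
```

```text
ink_bottle ('top', 'side') [492.7  83.3   0. ] 1.71 iou 0.899
ink_bottle ('top', 'side') [493.5  83.4  -2. ] 0.29 iou 0.901
ink_bottle ('top',) [492.6  83.5   0. ] 2.87 iou 0.927
ink_bottle ('side',) [495.1  84.3   0. ] 1.52 iou 0.874
stapler ('top', 'side') [512.9 -44.4   0. ] 4.29 iou 0.842
stapler ('top', 'side') [512.8 -42.6  -3.6] 3.98 iou 0.848
stapler ('top',) [512.4 -41.8   0. ] 3.86 iou 0.905
stapler ('side',) [513.6 -46.4   0. ] 2.14 iou 0.795
stamp_dock ('top', 'side') [ 501.5 -316.3    0. ] 15.12 iou 0.826
stamp_dock ('top', 'side') [ 502.3 -315.6   -2.5] 15.05 iou 0.831
stamp_dock ('top',) [ 500.9 -314.8    0. ] 14.6 iou 0.838
stamp_dock ('side',) [ 502.4 -316.7    0. ] 14.71 iou 0.825
tray ('top', 'side') [512.5 320.6   0. ] -0.45 iou 0.921
tray ('top', 'side') [514.8 323.2  -3.5] 0.29 iou 0.926
tray ('top',) [512.5 322.2   0. ] -0.6 iou 0.959
tray ('side',) [511.7 316.5   0. ] -1.28 iou 0.892
plates [[0.6265, 0.1469, 0.072], [0.656, -0.0728, 0.072], [0.7965, 0.1703, 0.072], [0.8252, -0.0486, 0.072]]
drawer_knob top [([0.5502, 0.02, 0.0382], 0.68)]
drawer_knob side [([0.547, 0.0256, 0.0394], 0.88)]
pad_bay top []
pad_bay side [([0.5073, -0.3408, 0.0043], 0.57)]
chest top [([0.7259, 0.0492, 0.0019], 0.6), ([0.4871, -0.2665, 0.0074], 0.39)]
chest side [([0.724, 0.0516, 0.0021], 0.97)]
knob (array([0.55316884, 0.02539737, 0.03871523]), np.float64(0.00206236950780147))
cap top (array([0.49539844, 0.08439322, 0.05785102]), np.float64(0.004050320456341774))
6.7417
```

Both views agree on the positions below, and the checked heights are near their nominal values (knob 39 mm, cap 58 mm):

| Thing | x, y (mm) | Yaw |
|---|---|---|
| bottle | (493, 83.5) | 2° |
| stapler | (513, -43) | 4° |
| dock | (502, -316) | 14.8° |
| tray | (512.5, 321) | about 0° |
| chest | (725, 49) | 7.65° (drawer about 50 mm open) |

I'll clear the stapler and the bottle onto the tray now.

```bash
cat >> h.py <<'E'
D=np.radians
BOT=(.493,.0835,D(2)); STA=(.5128,-.043,D(4)); TRAY=np.array([.5125,.3205])
CH=np.array([.7255,.049]); CY=D(7.65); cx_,cy_=np.array([np.cos(CY),np.sin(CY)]),np.array([-np.sin(CY),np.cos(CY)])
def chest(x,y): return CH+x*cx_+y*cy_
def above(xy,yaw,z=.16): r.move_to([*xy,z],down(yaw))
def pick(p,z,op,f,zup=.16):
    above(p[:2],p[2],zup); gripper_to(op); r.move_l([*p[:2],z],vel=.12); gripper_to(0.0,f)
    o=telemetry.current_opening(); r.move_l([*p[:2],zup],vel=.12)
    print("grip",round(o,4),"lifted",round(telemetry.current_opening(),4),"F",np.round(telemetry.current_wrist_force(),1),"t",round(telemetry.current_t(),1))
def place(p,z,op,zup=.16):
    above(p[:2],p[2],zup); r.move_l([*p[:2],z+.02],vel=.15)
    hit=r.move_l([*p[:2],z],vel=.03,guard=4)
    print("placed z",np.round(telemetry.current_ee_pos(),4),hit); gripper_to(op); r.move_l([*p[:2],zup],vel=.15)
E
python3 - <<'E'
from h import *
pick(BOT,.037,.068,20)
place((*(TRAY+[-.030,0]),0),.0415,.066)
pick(STA,.042,.050,30)
place((*(TRAY+[.045,0]),0),.0465,.044)
s=vision.snapshot("side");t=vision.snapshot("top")
cv2.imwrite("pics/a.png",np.hstack([s[100:300,130:400],t[90:290,100:400]])[:,:,::-1])
print(telemetry.current_t())
E
```

```text
grip 0.051 lifted 0.051 F [-0.7 -0.3 -0.9] t 12.3
placed z [0.482  0.3203 0.0415] True
grip 0.0237 lifted 0.0237 F [-0.8  0.3 -2.9] t 20.8
placed z [0.557  0.3203 0.0463] True
25.1083
```

View pics/a.png

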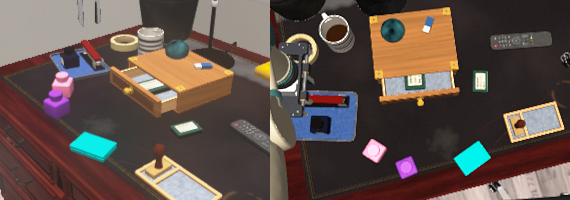

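Both things stand on the tray, with the bottle at (320,123) in the right panel and the stapler at (325,99). The space in front of the drawer is clear, so I'll open it now.

```bash
python3 - <<'E'
from h import *
ps=[d["at"] for c in("top","side") for d in models.mark_of("drawer_knob",c)[:1]]+[[.553,.0254,.0387]]
k=np.mean(ps,0); print(np.round(ps,4).tolist()); loc=(k[:2]-CH)@np.c_[cx_,cy_]; d0=-.126-loc[0]; print("local",loc,"d",d0)
yaw=CY-np.pi/2
P=lambda d:chest(-.126-d,loc[1]*.5)
above(P(d0),yaw,.14); gripper_to(.045); r.move_l([*P(d0),.046],vel=.12); gripper_to(0,25)
print("open",telemetry.current_opening())
hit=r.move_l([*P(.133),.046],vel=.06,guard=12)
e=telemetry.current_ee_pos();print(hit,e,"d",-.126-((np.array(e[:2])-CH)@cx_),telemetry.current_wrist_force())
gripper_to(.045); r.move_l([e[0],e[1],.15]); r.move_to([.40,-.12,.25],down(0))
s=vision.snapshot("side");t=vision.snapshot("top")
a=cv2.resize(s[120:280,170:340],(510,480),interpolation=2);b=cv2.resize(t[90:250,180:330],(290,310),interpolation=2)
b=cv2.copyMakeBorder(b,0,170,0,0,0);cv2.imwrite("pics/b.png",np.hstack([a,b])[:,:,::-1])
for c in("top","side"):
    for q in models.mark_of("ink_pad",c): print(c,np.round(q["at"],4),round(q["score"],2))
    for q in models.mark_of("drawer_knob",c): print(c,"knob",np.round(q["at"],4))
g=chest(-.17,0)
for cs,fz in ((("top",),False),(("side",),False),(("top","side"),False),(("top","side"),True)):
    q,i=fit("ink_pad",(*g,.014,yaw),cs,fz); print(cs,q[:3].round(4),np.degrees(q[3]).round(2),i,"local",((q[:2]-CH)@np.c_[cx_,cy_]).round(4))
print(telemetry.current_t())
E
```

```text
[[0.5488, 0.0215, 0.0363], [0.5456, 0.0282, 0.0407], [0.553, 0.0254, 0.0387]]
local [-0.17798743 -0.00027519] d 0.05198743352379892
open 0.01847282405217054
True [0.47362623 0.01454398 0.04640754] d 0.1282188619350733 [0.20886852 0.73261655 1.22498153]
top [0.5648 0.0338 0.0173] 0.66
top [ 0.6181 -0.1583 -0.0007] 0.62
top knob [0.4718 0.0144 0.0371]
side [0.5626 0.0364 0.0145] 0.91
side [ 0.6269 -0.1559  0.001 ] 0.88
side [ 0.5056 -0.3368  0.002 ] 0.61
side [ 0.3881 -0.1283 -0.0022] 0.57
side knob [0.4705 0.0146 0.0397]
('top',) [0.5624 0.0364 0.014 ] -84.01 0.9035470409711684 local [-0.1633  0.0093]
('side',) [0.5747 0.0329 0.014 ] -86.3 0.7450652741514361 local [-0.1516  0.0042]
('top', 'side') [0.5628 0.0353 0.014 ] -86.36 0.8070515101201771 local [-0.1631  0.008 ]
('top', 'side') [0.5643 0.0367 0.0108] -82.82 0.8132705391248556 local [-0.1615  0.0093]
32.8917
```

View pics/b.png

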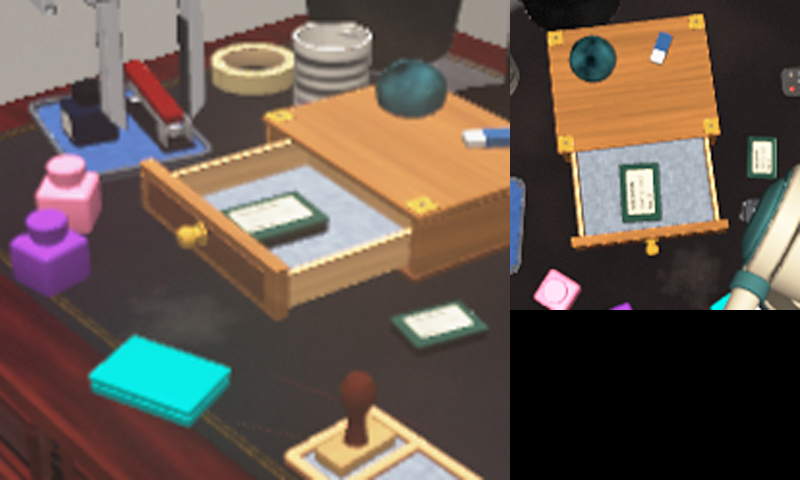

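The drawer is out by about 130 mm, which is its stop. The pad lies fully exposed in it, at about (275,215) in the left panel and (640,192) in the right. It is clearly bigger than the green one on the desk at (440,325). I'll pick it up, hold it over the dock and measure the bay.

```bash
python3 - <<'E'
from h import *
s,t=np.load("s.npy"),np.load("t.npy")
# bay floor: grey-blue pixels near the bay
for c,im in(("top",t),("side",s)):
    hsv=cv2.cvtColor(im,cv2.COLOR_RGB2HSV)
    near=render(c,[box(-.046,.046,-.06,.06,0,.008)],(.508,-.339,0,D(14.8)),1)>0
    m=near&(hsv[:,:,1]<60)&(hsv[:,:,2]>110)
    n,lab,st,_=cv2.connectedComponentsWithStats(m.astype(np.uint8)); m=lab==1+np.argmax(st[1:,4])
    print(c,m.sum(),*rect(c,m,.008))
pick((.5626,.0362,D(-83.5)),.048,.084,20,.17)
y=D(14.8)
above((.5078,-.3397),y,.13); print(telemetry.current_joints())
s=vision.snapshot("side");t=vision.snapshot("top")
cv2.imwrite("pics/c.png",np.hstack([cv2.resize(s[180:340,200:400],(400,320)),cv2.resize(t[140:260,300:450],(400,320))])[:,:,::-1])
for c in("top","side"):
    for q in models.mark_of("ink_pad",c): print(c,np.round(q["at"],4),round(q["score"],2))
    m,i=fit("ink_pad",(.5078,-.3397,.096,y),(c,)); print(m.round(4),np.degrees(m[3]),i)
E
```

```text
top 769 [ 0.5084 -0.3368] [ 69.8 100.3] -75.23
side 1208 [ 0.5071 -0.3417] [ 69.3 100.2] -75.04
grip 0.0616 lifted 0.0616 F [0.9 0.3 0.5] t 38.1
[-7.02841465e-01  3.98103159e-01  1.57936115e+00  2.70782696e-04
  1.16444475e+00 -9.61426383e-01]
top [ 0.5098 -0.3393  0.099 ] 0.83
top [ 0.6211 -0.1581  0.0042] 0.76
top [ 0.3878 -0.1291 -0.0009] 0.6
[ 0.5053 -0.3286  0.096   0.2241] 12.840392634093165 0.613590339758494
side [ 0.6295 -0.1528 -0.0013] 0.68
side [ 0.5065 -0.3401  0.1001] 0.59
[ 0.5085 -0.34    0.096   0.1979] 11.338891359460979 0.6771819590290928
```

View pics/c.png

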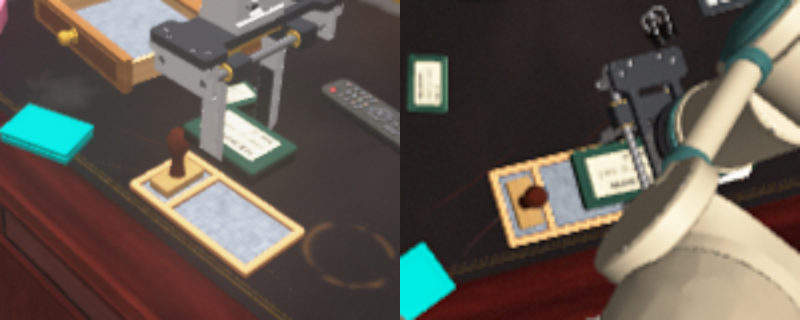

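The pad is held level over the dock, centred on about (508,-340), and the stamp is undisturbed at (175,150) in the left panel. The bay measures (507.7,-339.3) with a size of 70x100 mm, which fits the description. I'll set the pad down.

```bash
python3 - <<'E'
from h import *
place((.5077,-.3395,D(14.85)),.0385,.076,.15)
r.move_to([.40,.0,.25],down(0))
s=vision.snapshot("side");t=vision.snapshot("top")
cv2.imwrite("pics/d.png",np.hstack([cv2.resize(s[200:340,230:400],(400,330)),cv2.resize(t[160:260,310:430],(396,330))])[:,:,::-1])
m,i=fit("ink_pad",(.5077,-.3395,.005,D(14.85)),("top",));print(m.round(4),np.degrees(m[3]),i)
m,i=fit("ink_pad",(.5077,-.3395,.005,D(14.85)),("top","side"));print(m.round(4),np.degrees(m[3]),i)
m,i=fit("ink_pad",(.5077,-.3395,.005,D(14.85)),("top","side"),True);print(m.round(4),np.degrees(m[3]),i)
print(telemetry.current_t())
E
```

```text
placed z [ 0.5074 -0.3393  0.0393] True
[ 0.507  -0.3399  0.005   0.2443] 13.99649933506519 0.910707869205893
[ 0.5075 -0.3398  0.005   0.2497] 14.308587433579227 0.9030138691076088
[ 0.5077 -0.3394  0.0041  0.2456] 14.074267864327956 0.9042874661726679
45.125
```

View pics/d.png

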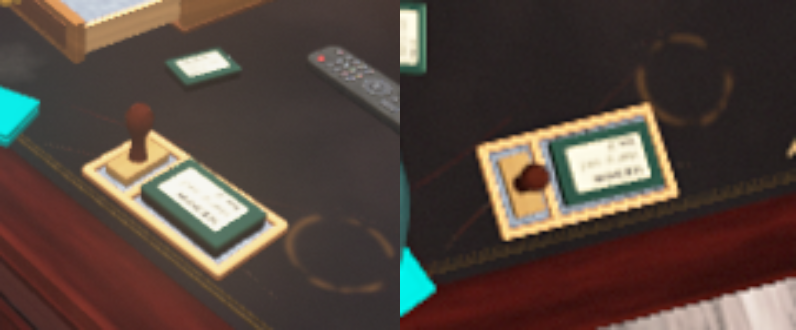

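The pad lies flat in the bay, at (205,210) in the left panel and (608,168) in the right, and the stamp is still upright. Next I'll shut the drawer and confirm it by pushing on to the stop.

```bash
python3 - <<'E'
from h import *
yaw=CY-np.pi/2; P=lambda d:chest(-.126-d,0)
D_=lambda:round(-.126-((np.array(telemetry.current_ee_pos()[:2])-CH)@cx_),4)
above(P(.128),yaw,.14); gripper_to(.045); r.move_l([*P(.128),.046],vel=.12); gripper_to(0,25)
print("open",telemetry.current_opening())
print(r.move_l([*P(-.008),.046],vel=.06,guard=14),D_(),np.round(telemetry.current_wrist_force(),1))
gripper_to(.045); e=telemetry.current_ee_pos(); r.move_l([e[0],e[1],.15])
# push on the knob's end with closed fingers (pads 16 wide -> 8 mm ahead)
above(P(.04),yaw,.15); gripper_to(0); r.move_l([*P(.04),.046])
print(r.move_l([*P(.004),.046],vel=.04,guard=14),"end push",D_())
e=np.array(telemetry.current_ee_pos()); b=e.copy(); b[:2]-=.03*cx_; r.move_l(b); b[2]=.16; r.move_l(b)
r.move_to([.36,-.02,.3],down(0))
s=vision.snapshot("side");t=vision.snapshot("top")
cv2.imwrite("pics/e.png",np.hstack([cv2.resize(s[120:260,130:330],(430,301)),cv2.resize(t[80:240,110:310],(370,301))])[:,:,::-1])
for c in("top","side"): print([ ((np.array(q["at"][:2])-CH)@cx_+.126).round(4) for q in models.mark_of("drawer_knob",c)])
for n,p in (("ink_bottle",(*(TRAY+[-.03,0]),.004,0)),("stapler",(*(TRAY+[.045,0]),.004,0))):
    for cs in(("top",),("top","side")):
        m,i=fit(n,p,cs); print(n,m.round(4),np.degrees(m[3]).round(1),round(i,2))
print(telemetry.current_t())
E
```

```text
open 0.018607389380743813
True -0.0024 [-1.  -0.1  4.4]
True end push 0.0165
[np.float64(-0.0024), np.float64(-0.1418)]
[np.float64(-0.0002)]
ink_bottle [0.4809 0.3225 0.004  0.0116] 0.7 0.95
ink_bottle [ 0.4816  0.3216  0.004  -0.014 ] -0.8 0.91
stapler [0.5556 0.3177 0.004  0.0012] 0.1 0.89
stapler side none
stapler [0.5556 0.3177 0.004  0.0012] 0.1 0.89
57.9667
```

View pics/e.png

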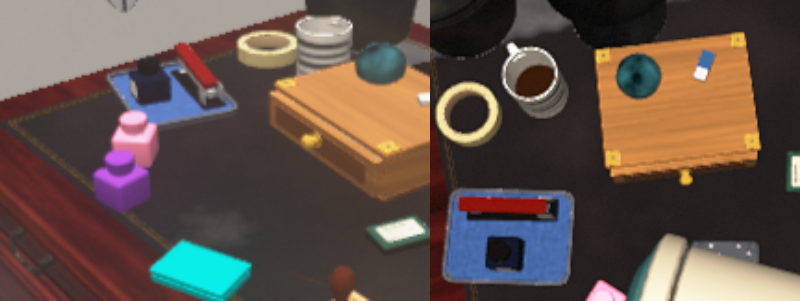

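The drawer is shut: the tool travelled 130.6 mm to a firm stop, and in the picture the front is flush at (300,140). The bottle at (150,82) and the stapler at (203,75) still stand on the tray. I'll put them back now.

```bash
python3 - <<'E'
from h import *
pick((.482,.3203,0),.0415,.064,20)
place((.4933,.0835,D(1.9)),.0362,.064)
pick((.557,.3203,0),.0465,.046,30)
place((.5134,-.043,D(4)),.0413,.044)
r.move_to([.30,-.35,.30],down(0)); r.movej([1.2,-0.3,1.5,0,1.5,0])
s=vision.snapshot("side");t=vision.snapshot("top")
cv2.imwrite("pics/f.png",np.hstack([cv2.resize(s[120:320,150:400],(430,344)),cv2.resize(t[90:260,180:400],(370,344))])[:,:,::-1])
for n,p in (("ink_bottle",(.493,.0835,0,D(2))),("stapler",(.5128,-.043,0,D(4)))):
    for cs in(("top",),("side",),("top","side")):
        m,i=fit(n,p,cs); print(n,cs,m.round(4),np.degrees(m[3]).round(1),round(i,2))
print(telemetry.current_t())
E
```

```text
grip 0.0506 lifted 0.0509 F [ 0.9  0.4 -1.9] t 63.1
placed z [0.493  0.0834 0.038 ] True
grip 0.0235 lifted 0.0238 F [ 0.3  0.1 -2.6] t 71.0
placed z [ 0.5131 -0.043   0.0429] True
ink_bottle ('top',) [0.4931 0.083  0.     0.0242] 1.4 0.93
ink_bottle ('side',) [ 0.4936  0.0815  0.     -0.0952] -5.5 0.91
ink_bottle ('top', 'side') [0.4934 0.0832 0.     0.0121] 0.7 0.91
stapler ('top',) [ 0.5119 -0.0433  0.      0.062 ] 3.6 0.87
stapler ('side',) [ 0.5133 -0.0499  0.      0.0564] 3.2 0.86
stapler ('top', 'side') [ 0.5124 -0.0447  0.      0.0671] 3.8 0.85
80.075
```

View pics/f.png

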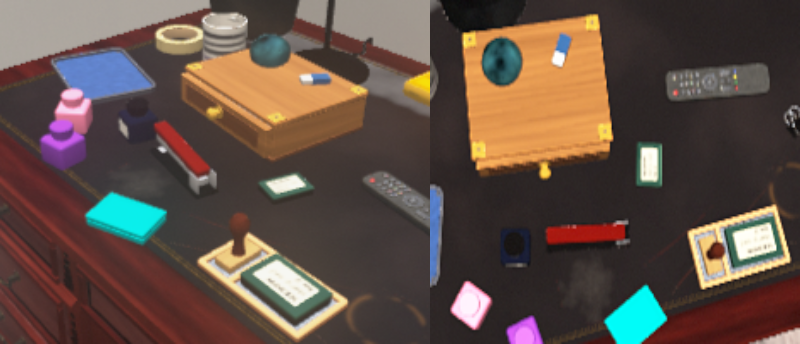

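The final picture shows the bottle (138,120) and stapler (185,157) upright, within about 2 mm of where they first measured in the top view. The drawer is shut (213,112), the pad lies flat in its bay (287,285) and the stamp is still standing (240,240).

```bash
python3 -c "
from plant import r
print(r.sign_off())"
```

```text
the job is handed in; nothing more can be done
None
```

The job is done and handed in at about 80 s of the 144 s allowed: the pad lies flat in the dock bay, the rubber stamp still stands, the drawer is fully shut, and the bottle and stapler are upright within about 2 mm of where they first stood.

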